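# Zero the dial and feel out a tube clamp's gap with a taper blade

## Robot

A 6-joint arm with a two-finger parallel gripper is mounted at the origin on the work surface. World frame = base frame: x ahead of the robot, y to its left, z up, the work surface at z = 0. Lengths are in m, angles in rad, forces in N, time in s.
With the tool pointing down it reaches from about 0.425 to 0.95 m from the base axis. Payload 14.7 kg.
Tool frame: the origin (TCP) lies midway between the tips of the shut fingers; the grasp point (between the pads) lies env.pinch_z behind it (env.pinch_z is the distance from the TCP to the grasp point, in m); z points along the fingers, y is the line along which they close (so a half turn about z gives the same grasp; the last joint's range is limited). The gripper opens to 85 mm and grips with 20 to 120 N. Pads are 22 mm wide; open, the fingers measure 114 mm over their backs; the gripper's body (76 mm by 85 mm) begins 54 mm behind the grasp point. The pads swing forward as they close: fully open they stand 13 mm farther back than shut.
Start: joints at [-1.242, 0.48, 1.596, -0, 1.065, -0.047], TCP at [0.239, -0.605, 0.231] pointing down, gripper open.
Joint ranges: [-2.75, 2.75], [-0.82, 2.05], [0.23, 2.67], [-1.56, 4.7], [0.09, 2.69], [-2.92, 2.92]. Speed limits (rad/s): [1.89, 1.89, 2.39, 3.01, 3.01, 3.01].

## Interface

Orientations are given as a unit quaternion [w, x, y, z].
In Python, from bench import sensors, optics, ticket, env gives the robot as it stands.
- The arm moves only by the tool jog_arm, never from a script. Its argument "targets" is a list of rows, each an object of numbers: "tx", "ty", "tz": the shift along the tool's x, y, z in m; "twist": the turn about the tool's z in degrees. In form: [{"tx": .., "ty": .., "tz": .., "twist": ..}, ...]. A call has 1 to 20 rows; each row shifts and turns the commanded pose from where the row before left it, along the tool's axes as they then stand; what a row does not reach is not made up. A row lasts 1/8 s, in which the tool goes at most 62.5 mm and 10.7 degrees, less where a joint would pass 70% of its speed; a pose out of reach is approached as far as the arm can. A call with a gripper value outside its range is refused whole. "grip" is the opening, from 0 (shut) to 1 (fully open), set as the call begins (left out, the last holds). The fingers move at their own pace and stop on an object; the grip force is fixed at half the most. Time passes only in rows, so rows that do not move let the fingers close. It gives the time, the measured TCP pose, the force, the opening and the grip force at its end, in the units of the state.
- sensors.read_state(): the state, without advancing time (a new reading comes with each control period).
- optics.read_camera(name): name is "scene" or "side" or "wrist"; returns a dict with "img" (480x640x3 uint8, red, green, blue), "fx", "fy", "cx", "cy" (pixels), "pose" (4x4, takes a point from camera to world coordinates); the wrist camera has in their place "mount" (4x4, takes a point from camera to tool coordinates, whose origin is the TCP and whose axes are the flange's). Camera axes: x right, y down, z forward; pixel columns grow to the right and rows downward; lengths in m; the calibration is good to about 2 mm. The wrist camera is an equidistant fisheye: a pixel r from the principal point sees the ray r / f radians off the axis. A picture is of the moment at which its call begins: read the wrist's pose just before it. There is no depth.
- ticket.close_job(): hands the job in; it is judged then, once.
The state is a dict: "clock": time; "q": joint angles; "dq": joint speeds; "tau": joint torques, N m; "tcp_pos": TCP position; "eef_rot": TCP orientation; "wrist_force": force on the tool from outside, world axes, zero at the start; "moment": the same for the moment, N m; "opening": finger opening in m; "grasp_force": force on a finger pad.
Only numpy, scipy, OpenCV 4.12 (cv2) and the standard library are available. Lean on these libraries where they do the work, as an engineer would, in place of code of your own. Each camera call takes 0.05 s, during which the arm holds its last target. There are 200 camera calls.

## Task

The analyser's tube clamp is on the bench for a gap check. First, with the clamp empty, turn the bezel of its dial until the thick black zero mark lies under the red needle; then take the orange-handled taper blade from its grey stand and slide it tip down between the two clamp plates until it drags snugly, with the needle standing in the green band and never forced up to the red one. Finish while holding the blade at that depth, upright and still, without letting go, and leave the tube rack, the jar and the cup where they are.

Things in the scene. Friction and masses are not known exactly. Their poses are not given: they have to be found in the camera images.
- dial (a point): Centre of the dial's turning bezel: a black knurled disc 50 mm across and 22 mm tall, white face on top, axis vertical. The point is on the axis, 11 mm below its top face, about 79 mm above the bench. Grip it round the rim from above; below it is a 38 mm round post. Its frame turns with the bezel.
- bezel (a joint): Bezel angle in rad: 0 when the thick black zero mark lies under the resting needle, positive counter-clockwise seen from above. Starts at +0.45 to +1.3, so turn it clockwise by that much; friction (0.05 N m) keeps it where left. Its face has a green band 0.4 to 1.0 rad clockwise of the zero mark, a red one from 1.6.
- needle (a joint): Angle of the red needle in rad, clockwise seen from above, 0 at rest. The needle follows the right-hand plate: 0.4 rad per mm that it is pushed open. With the bezel at zero the green band is 0.4 to 1.0 and the red one starts at 1.6.
- throat (a point): Middle of the throat between the clamp plates, about 98 mm above the bench. x runs along the plates (36 mm wide), y across the gap from left (bare steel) to right (blue) plate, z up. Above it the plates flare outward, 9 mm tall and 8 mm to each side, to lead the blade in; below it they are parallel, 65 mm of free depth. The dial's axis is 145 mm away along +y.
- plate_left: The left, bare steel plate, 10 mm thick, rigid in use. The gap at rest is 3 to 4.5 mm, different every time and not shown (so the throat's middle may be 1 mm off). Origin on the head, 86 mm below the throat.
- plate_right: The right, blue plate, 10 mm thick. It slides open along +y up to 6 mm against a spring (3.6 N at rest plus 1.2 N per mm), presses the blade against the left plate and drives the needle. Origin on the head, 86 mm below the throat.
- handle (a point): Centre of the blade's orange handle, 32 mm (x) by 12 mm (y) by 50 mm tall, z up; the steel blade points down from it. In the stand the handle rests on the stand's top, its centre 110 mm above the bench. Grip it from above across its 12 mm (along its y); lift 80 mm or more to clear the stand.
- blade_tip (a point): Tip of the blade, 100 mm straight below the handle's centre. Blade 75 mm long, 16 mm wide (x), 2 mm thick (y) at the tip, evenly thickening to 8 mm at the handle; same both ways round. It touches both plates at 12 to 32 mm below the throat; each further 12.5 mm opens the right plate by 1 mm. Snug drag is about 3 to 10 N.
- blade: The whole taper blade (60 g), loose. Origin at the middle of the handle's underside, 25 mm below the handle's centre and 75 mm above the tip.
- stand: Grey fixed stand for the blade, 75 mm (x) by 55 mm (y) by 85 mm tall, with a 23 by 12 mm slot from the top. Origin at the centre of its underside.
- tube_rack: Green rack with capped sample tubes, 75 mm (x) by 120 mm (y), 90 mm tall; a bystander that stands loose on the bench. Origin at the centre of its underside. It and the stand may have changed sides.
- jar_mid (a point): Middle of the amber jar, 52 mm across and 75 mm tall, a bystander standing loose.
- cup_rim (a point): Centre of the mouth of a white cup, 60 mm across and 65 mm tall, a bystander standing loose.
- head: Aluminium head that carries plates and dial, 100 mm (x) by 220 mm (y); x and y as for the throat. It floats along y by up to 14 mm either way on its dark foot (120 by 270 by 12 mm, fixed), moved by about 1 N, and stays where left, so it settles itself on the blade. Origin at the head's middle, 12 mm above the bench.

How it is judged:
By the outcome, as a careful person would: the job done as asked, in the order asked, and still so for the second after the job is handed in, while the arm keeps its last pose, push and grip.
It also fails if it takes over 58 s, if anything falls off the work surface, if the arm or the gripper's body presses on something with over 40 N, if the wrist force passes 120 N, or if a joint passes its speed limit or range.

## Working session

There is one attempt and no reset: what is moved stays moved. The work goes in short steps, Python scripts to look and compute and a tool call to move; the robot and the scene stay as the last step left them, time stands still between calls to the robot, and variables do not carry over. Pictures are saved under pics/ and viewed, at most 10 in all, crops included, and the job is handed in when it is done.

Besides the shell and the picture viewer there is one more tool, called after "Call:" as name([rows], argument=value, ...), one row to a line, values as JSON. jog_arm: Moves the arm, as the interface text tells. Its arguments: {"type":"object","properties":{"targets":{"type":"array","items":{"type":"object","properties":{"tx":{"type":"number"},"ty":{"type":"number"},"tz":{"type":"number"},"twist":{"type":"number"}}}},"grip":{"type":"number"}},"required":["targets"]}

```bash
ls; mkdir -p pics; python3 - <<'E'
from bench import sensors, optics, env
import cv2, numpy as np
print(env.pinch_z, sensors.read_state())
ims=[]
for n in ("scene","side","wrist"):
    c=optics.read_camera(n); cv2.imwrite(f"pics/{n}0.png",c["img"][:,:,::-1]); 
    print(n,c["fx"],c["fy"],c["cx"],c["cy"]); print(np.round(c.get("pose",c.get("mount")),4))
E
```

```text
pics
0.0187 {'clock': 0.0, 'q': array([-1.24161543e+00,  4.80870811e-01,  1.59687194e+00,  3.01952792e-05,
        1.06511384e+00, -4.66158085e-02]), 'dq': array([-5.82099017e-04,  2.34297356e-04,  6.20692761e-04, -9.68555052e-04,
        8.81788677e-04, -1.92443198e-06]), 'tau': array([-7.57915859e-05, -9.50653911e+01, -4.30186379e+01,  8.43962766e-05,
        1.28328684e-02, -5.04757554e-05]), 'tcp_pos': array([ 0.23844188, -0.60423395,  0.23064783]), 'eef_rot': array([-6.27530405e-04,  9.82400153e-01,  1.86787421e-01, -7.59174036e-05]), 'wrist_force': array([-0.31713802,  0.1341567 , -0.23175094]), 'moment': array([0.0377662 , 0.02215883, 0.02364179]), 'grasp_force': 0.0, 'opening': 0.08558164845845596}
scene 478.94886111212213 478.94886111212213 318.352001952358 245.5049650931424
[[ 0.148   0.7526 -0.6417  1.0651]
 [ 0.989  -0.1095  0.0997 -0.0887]
 [ 0.0048 -0.6493 -0.7605  0.7078]
 [ 0.      0.      0.      1.    ]]
side 484.1143795974689 484.1143795974689 318.96707157987686 241.17735448993886
[[ 0.9949 -0.0526  0.086   0.452 ]
 [-0.0991 -0.6702  0.7356 -0.6845]
 [ 0.0189 -0.7403 -0.672   0.7401]
 [ 0.      0.      0.      1.    ]]
wrist 371.64829954431775 371.64829954431775 318.2231295254761 238.98411826055715
[[ 0.001  -0.9598 -0.2805  0.0711]
 [ 1.      0.0015 -0.0014 -0.001 ]
 [ 0.0018 -0.2805  0.9598 -0.143 ]
 [ 0.      0.      0.      1.    ]]
```

View pics/scene0.png

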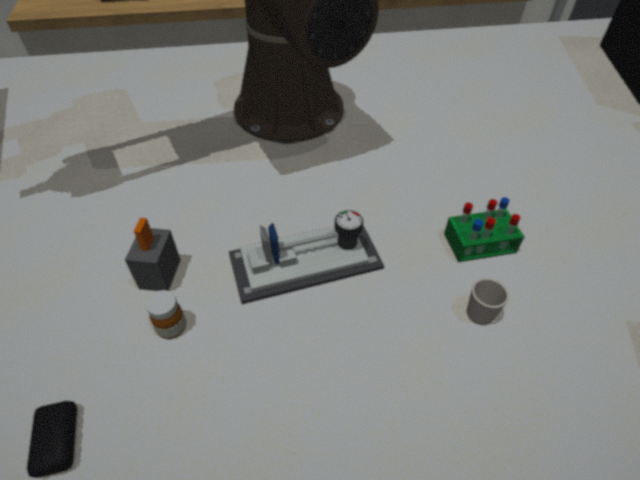

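View pics/side0.png

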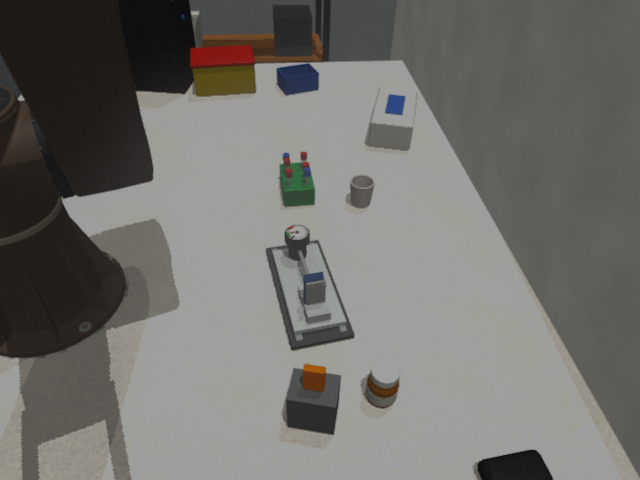

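The scene view shows the handle at about (144,234), the plates at (270,243) and the dial face at (348,218). In the side view they are at (314,378), (315,288) and (297,233).

```bash
cat > h.py <<'E'
import numpy as np, cv2
from scipy.spatial.transform import Rotation as R
from bench import sensors, optics, env
def ray(c,px,T=None):
    u,v=px
    if T is None:
        P=c["pose"]; d=np.array([(u-c["cx"])/c["fx"],(v-c["cy"])/c["fy"],1.])
    else:
        P=T@c["mount"]; a=np.array([u-c["cx"],v-c["cy"]]); r=np.hypot(*a); th=r/c["fx"]
        d=np.r_[a/max(r,1e-9)*np.sin(th),np.cos(th)]
    d=P[:3,:3]@d; return P[:3,3],d/np.linalg.norm(d)
def plane(c,px,z,T=None):
    o,d=ray(c,px,T); return o+d*(z-o[2])/d[2]
def tri(r1,r2):
    (o1,d1),(o2,d2)=r1,r2
    s=np.linalg.lstsq(np.c_[d1,-d2],o2-o1,rcond=None)[0]
    a,b=o1+s[0]*d1,o2+s[1]*d2; return (a+b)/2,np.linalg.norm(a-b)
def tcp():
    s=sensors.read_state(); q=s["eef_rot"]; T=np.eye(4); T[:3,:3]=R.from_quat(np.r_[q[1:],q[0]]).as_matrix(); T[:3,3]=s["tcp_pos"]; return T,s
def blob(mask,roi=None):
    m=mask.astype(np.uint8)
    if roi: k=np.zeros_like(m); x0,y0,x1,y1=roi; k[y0:y1,x0:x1]=1; m=m*k
    n,l,st,ce=cv2.connectedComponentsWithStats(m); i=1+np.argmax(st[1:,4]); return ce[i],st[i],l==i
def hsv(img): return cv2.cvtColor(img,cv2.COLOR_RGB2HSV)
def col(img,lo,hi): return cv2.inRange(hsv(img),lo,hi)>0
E
python3 - <<'E'
from h import *
s=optics.read_camera("scene"); d=optics.read_camera("side")
O=((4,190,120),(16,255,255)); B=((100,120,40),(125,255,255)); W=((0,0,120),(180,70,255))
for name,c,rs,rd in(("handle",O,(120,205,170,260),(290,355,340,400)),("blue",B,(255,210,290,275),(295,262,335,312))):
    a=blob(col(s["img"],*c),rs); b=blob(col(d["img"],*c),rd)
    print(name,a[0],a[1],b[0],b[1],tri(ray(s,a[0]),ray(d,b[0])))
# dial: face plane z=.09
print("dial",plane(s,(348,219),.09),plane(d,(297,233),.09))
cr=np.hstack([cv2.resize(s["img"][190:300,220:390],None,fx=3,fy=3),cv2.resize(d["img"][215:325,250:345],None,fx=3,fy=3)])
cv2.imwrite("pics/cr.png",cr[:,:,::-1]); print(cr.shape)
E
```

```text
handle [139.92857143 225.08571429] [135 219  11  13  70] [314.24822695 368.88652482] [304 365  21   9 141] (array([ 0.49592355, -0.29442793,  0.13475822]), np.float64(0.0011241703815349526))
blue [273.81111111 242.71666667] [270 225   8  38 180] [319. 275.] [319 275   1   1   1] (array([ 0.52792206, -0.07875838,  0.09755826]), np.float64(0.010331984927210571))
dial [0.49003895 0.05372268 0.09      ] [0.49313038 0.05523236 0.09      ]
(330, 795, 3)
```

View pics/cr.png

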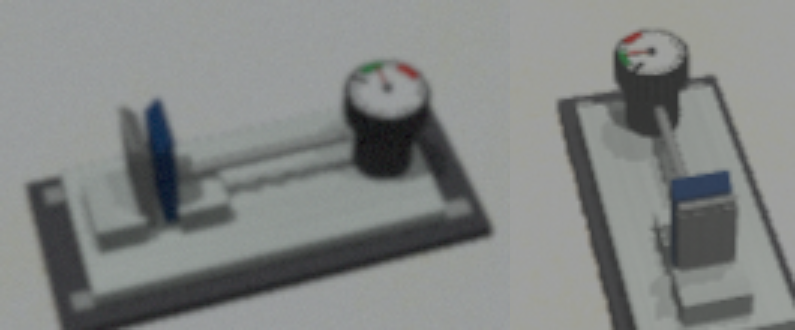

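The enlarged crops show the plates on the -y side. The needle points roughly at the robot, and the green band lies left of it. I'll move over the dial for a close look.

Call:
jog_arm([
  {"tx": 0.03,"ty": -0.0325},
  {"tx": 0.03,"ty": -0.0325},
  {"tx": 0.03,"ty": -0.0325},
  {"tx": 0.03,"ty": -0.0325},
  {"tx": 0.03,"ty": -0.0325},
  {"tx": 0.03,"ty": -0.0325},
  {"tx": 0.03,"ty": -0.0325},
  {"tx": 0.03,"ty": -0.0325},
  {"tx": 0.03,"ty": -0.0325},
  {"tx": 0.03,"ty": -0.0325},
  {"tx": 0.03,"ty": -0.0325},
  {"tx": 0.03,"ty": -0.0325},
  {"tx": 0.03,"ty": -0.0325},
  {"tx": 0.03,"ty": -0.0325},
  {"tx": 0.03,"ty": -0.0325},
  {"tx": 0.027,"ty": -0.0325},
  {},
  {},
], grip=1)

```text
invalid input
```

```bash
python3 - <<'E'
from h import *
T,s=tcp(); c=optics.read_camera("wrist"); print(s["tcp_pos"],s["q"],s["clock"],np.round(T[:3,:3],3))
cv2.imwrite("pics/w1.png",c["img"][:,:,::-1]); np.savez("w1.npz",T=T,img=c["img"])
E
```

```text
[ 0.23852424 -0.60443718  0.23098211] [-1.24158044e+00  4.80535450e-01  1.59655908e+00 -1.99186727e-06
  1.06511907e+00 -4.65834406e-02] 0.25 [[ 0.93   0.367 -0.   ]
 [ 0.367 -0.93   0.001]
 [ 0.    -0.001 -1.   ]]
```

View pics/w1.png

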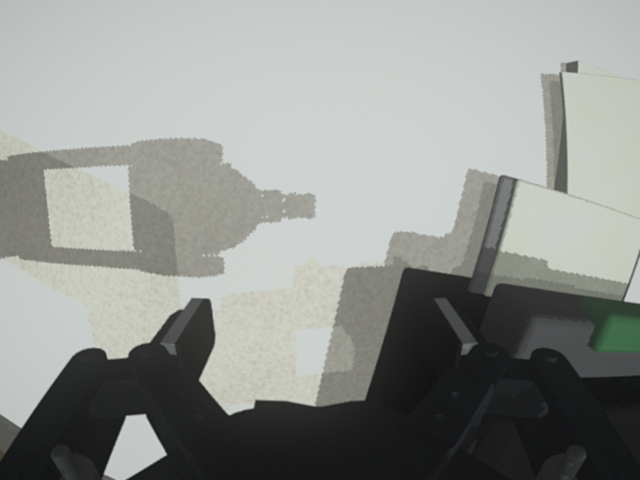

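The call was refused, so the arm is still at the start and this view shows only the bench and the fingers. I'll resend with full rows.

Call:
jog_arm([
  {"tx": 0.03,"ty": -0.0325,"tz": 0,"twist": 0},
  {"tx": 0.03,"ty": -0.0325,"tz": 0,"twist": 0},
  {"tx": 0.03,"ty": -0.0325,"tz": 0,"twist": 0},
  {"tx": 0.03,"ty": -0.0325,"tz": 0,"twist": 0},
  {"tx": 0.03,"ty": -0.0325,"tz": 0,"twist": 0},
  {"tx": 0.03,"ty": -0.0325,"tz": 0,"twist": 0},
  {"tx": 0.03,"ty": -0.0325,"tz": 0,"twist": 0},
  {"tx": 0.03,"ty": -0.0325,"tz": 0,"twist": 0},
  {"tx": 0.03,"ty": -0.0325,"tz": 0,"twist": 0},
  {"tx": 0.03,"ty": -0.0325,"tz": 0,"twist": 0},
  {"tx": 0.03,"ty": -0.0325,"tz": 0,"twist": 0},
  {"tx": 0.03,"ty": -0.0325,"tz": 0,"twist": 0},
  {"tx": 0.03,"ty": -0.0325,"tz": 0,"twist": 0},
  {"tx": 0.03,"ty": -0.0325,"tz": 0,"twist": 0},
  {"tx": 0.03,"ty": -0.0325,"tz": 0,"twist": 0},
  {"tx": 0.027,"ty": -0.0325,"tz": 0,"twist": 0},
  {"tx": 0,"ty": 0,"tz": 0,"twist": 0},
  {"tx": 0,"ty": 0,"tz": 0,"twist": 0},
], grip=1)

```text
clock: 2.55
tcp_pos: [0.4911, 0.054, 0.2312]
eef_rot: [0.0, 0.982, 0.187, -0.0]
wrist_force: [0.5, -1.2, 0.2]
opening: 0.0855
grasp_force: 0.0
```

```bash
python3 - <<'E'
from h import *
T,s=tcp(); c=optics.read_camera("wrist"); print(s["tcp_pos"],s["q"],s["clock"])
cv2.imwrite("pics/w2.png",c["img"][:,:,::-1]); np.savez("w2.npz",T=T,img=c["img"])
E
```

```text
[0.49111432 0.05398238 0.2311853 ] [ 4.82716885e-02  2.63234250e-01  1.94548530e+00 -2.61862019e-04
  9.33314642e-01  1.24264004e+00] 2.55
```

View pics/w2.png

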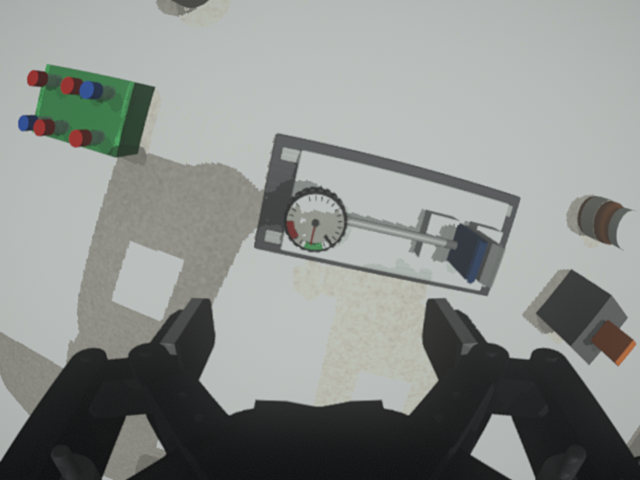

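The wrist view shows the dial face centre at (315,219) and the needle toward (312,243). The zero mark is near (328,241), the plates near (470,252), the handle top at (614,342) and the stand at (575,315). Next I'll measure the dial on a rectified patch.

```bash
cat >> h.py <<'E'
def proj(c,T,X):
    P=T@c["mount"]; p=(np.asarray(X)-P[:3,3])@P[:3,:3]; rho=np.hypot(p[...,0],p[...,1]); th=np.arctan2(rho,p[...,2])
    k=c["fx"]*th/np.maximum(rho,1e-9); return np.stack([c["cx"]+k*p[...,0],c["cy"]+k*p[...,1]],-1)
def patch(c,T,xy,z,half,n):  # top-down: image right=-y world, up=+x world
    g=np.linspace(half,-half,n); X,Y=np.meshgrid(g,g,indexing="ij")
    m=proj(c,T,np.stack([xy[0]+X,xy[1]+Y,0*X+z],-1)).astype(np.float32); return cv2.remap(c["img"],m[...,0],m[...,1],cv2.INTER_CUBIC)
def dialread(c,T,z=.09,guess=(315,219)):
    f=plane(c,guess,z,T)
    for _ in range(3):
        p=patch(c,T,f,z,.03,241); w=(p.max(2)>95); ce,st,m=blob(w|(col(p,(0,120,60),(180,255,255))))
        ct=max(cv2.findContours(m.astype(np.uint8),cv2.RETR_EXTERNAL,2)[0],key=cv2.contourArea)
        e=cv2.minEnclosingCircle(cv2.convexHull(ct)); k=.06/240
        f=f+np.array([-(e[0][1]-120)*k,-(e[0][0]-120)*k,0])
    return f,e[1]*k,patch(c,T,f,z,.03,241)
E
python3 - <<'E'
from h import *
d=np.load("w2.npz"); T=d["T"]; c=optics.read_camera("wrist"); c["img"]=d["img"]
f,r,p=dialread(c,T); print(f,r)
# polar: angle ccw from +x world
pol=cv2.warpPolar(cv2.rotate(p,cv2.ROTATE_90_CLOCKWISE),(120,360),(120,120),120,cv2.WARP_POLAR_LINEAR)
a=np.argmax(0)if 0 else None
big=np.hstack([cv2.resize(p,(480,480)),cv2.resize(pol,(240,480))]); cv2.imwrite("pics/d.png",big[:,:,::-1])
for n,px,z in(("handle top",None,.135),("blue top",None,.107)):
    m=col(c["img"],*(((4,150,80),(16,255,255)) if n[0]=="h" else ((100,120,40),(125,255,255))))
    ce,st,mm=blob(m,(540,290,640,390) if n[0]=="h" else (430,200,520,300)); ct=max(cv2.findContours(mm.astype(np.uint8),cv2.RETR_EXTERNAL,2)[0],key=len)
    q=cv2.approxPolyDP(cv2.convexHull(ct),2,True)[:,0]; print(n,st)
    for v in q: print(v,plane(c,v,z,T).round(4))
E
```

```text
[0.49369783 0.05925885 0.09      ] 0.042426433563232425
handle top [615 341  20  24 119]
[633 341] [ 0.5099 -0.2909  0.135 ]
[633 346] [ 0.505  -0.2967  0.135 ]
[620 362] [ 0.4835 -0.2909  0.135 ]
[616 363] [ 0.481  -0.2847  0.135 ]
[615 361] [ 0.4827 -0.2806  0.135 ]Traceback (most recent call last):
  File "<stdin>", line 10, in <module>
  File "h.py", line 23, in blob
    n,l,st,ce=cv2.connectedComponentsWithStats(m); i=1+np.argmax(st[1:,4]); return ce[i],st[i],l==i
                                                       ~~~~~~~~~^^^^^^^^^^
    return _wrapfunc(a, 'argmax', axis=axis, out=out, **kwds)
    return bound(*args, **kwds)
ValueError: attempt to get argmax of an empty sequence
```

View pics/d.png

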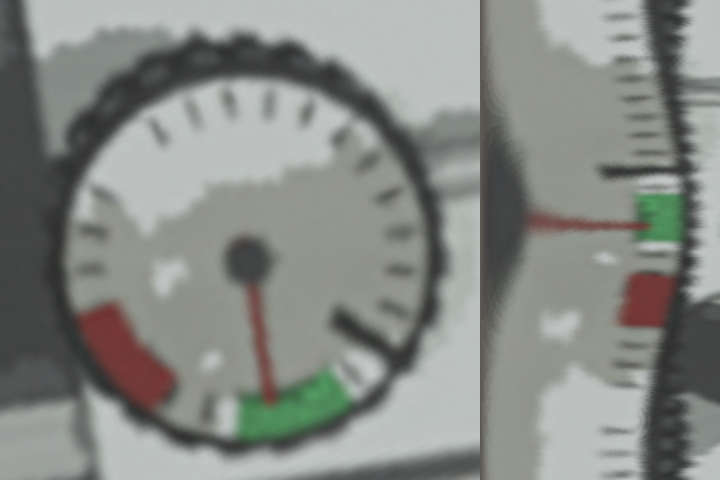

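The hub is at (247,262) in the patch, which puts the dial at about (0.491, 0.058). The needle tip is at (270,402) and the zero mark is centred at (368,337), so the zero mark must go clockwise by about 47°. I'll go down and grip.

Call:
jog_arm([
  {"tx": 0.0014,"ty": -0.0035,"tz": 0.025,"twist": 0},
  {"tx": 0,"ty": 0,"tz": 0.03,"twist": 0},
  {"tx": 0,"ty": 0,"tz": 0.03,"twist": 0},
  {"tx": 0,"ty": 0,"tz": 0.03,"twist": 0},
  {"tx": 0,"ty": 0,"tz": 0.025,"twist": 0},
  {"tx": 0,"ty": 0,"tz": 0.015,"twist": 0},
  {"tx": 0,"ty": 0,"tz": 0.01,"twist": 0},
  {"tx": 0,"ty": 0,"tz": 0,"twist": 0},
  {"tx": 0,"ty": 0,"tz": 0,"twist": 0},
], grip=1)

```text
clock: 3.78
tcp_pos: [0.4919, 0.0579, 0.0669]
eef_rot: [0.0, 0.982, 0.187, 0.0]
wrist_force: [-0.3, 0.1, 1.1]
opening: 0.0854
grasp_force: 0.0
```

```bash
python3 - <<'E'
from h import *
T,s=tcp(); c=optics.read_camera("wrist"); print(s["tcp_pos"],s["wrist_force"])
p=patch(c,T,(.491,.058),.09,.04,320)
cv2.imwrite("pics/w3.png",np.hstack([cv2.resize(p,(480,480)),cv2.resize(c["img"],(320,240),interpolation=cv2.INTER_AREA).repeat(2,0)])[:,:,::-1])
E
```

```text
[0.49190408 0.05787647 0.06691596] [-0.32616315  0.13667171  1.09140397]
```

View pics/w3.png

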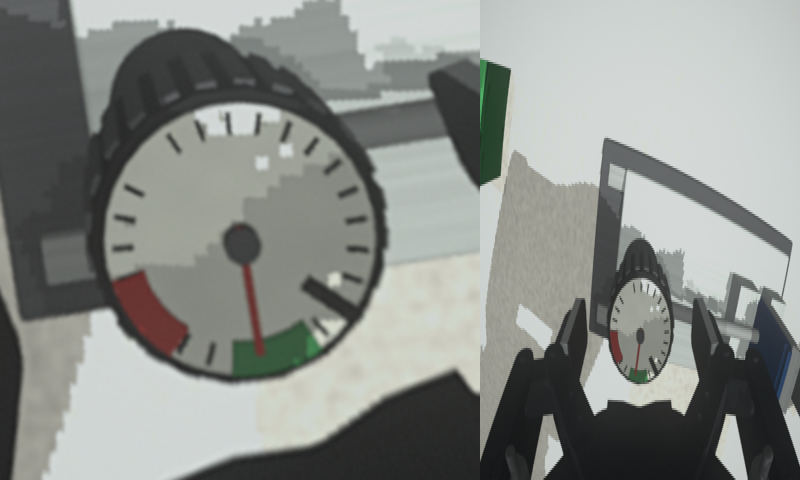

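The face is centred at (241,240), well aligned. The needle tip is at (261,355) and the zero mark runs from (305,283) to (352,312), so the turn is 48° clockwise. I'll close, twist, wait and release.

Call:
jog_arm([
  {"tx": -0.0009,"ty": 0,"tz": 0,"twist": 0},
  {"tx": 0,"ty": 0,"tz": 0,"twist": 0},
  {"tx": 0,"ty": 0,"tz": 0,"twist": 0},
  {"tx": 0,"ty": 0,"tz": 0,"twist": 0},
  {"tx": 0,"ty": 0,"tz": 0,"twist": 0},
  {"tx": 0,"ty": 0,"tz": 0,"twist": 0},
  {"tx": 0,"ty": 0,"tz": 0,"twist": 0},
  {"tx": 0,"ty": 0,"tz": 0,"twist": 0},
], grip=0)

```text
clock: 4.82
tcp_pos: [0.4909, 0.0576, 0.067]
eef_rot: [0.0, 0.982, 0.187, 0.0]
wrist_force: [-2.0, -0.9, 13.5]
opening: 0.0484
grasp_force: 59.5
```

Call:
jog_arm([
  {"tx": 0,"ty": 0,"tz": 0,"twist": 6},
  {"tx": 0,"ty": 0,"tz": 0,"twist": 6},
  {"tx": 0,"ty": 0,"tz": 0,"twist": 6},
  {"tx": 0,"ty": 0,"tz": 0,"twist": 6},
  {"tx": 0,"ty": 0,"tz": 0,"twist": 6},
  {"tx": 0,"ty": 0,"tz": 0,"twist": 6},
  {"tx": 0,"ty": 0,"tz": 0,"twist": 6},
  {"tx": 0,"ty": 0,"tz": 0,"twist": 6},
  {"tx": 0,"ty": 0,"tz": 0,"twist": 0},
  {"tx": 0,"ty": 0,"tz": 0,"twist": 0},
])

```text
clock: 6.08
tcp_pos: [0.491, 0.0577, 0.0669]
eef_rot: [-0.0, 0.973, -0.229, 0.001]
wrist_force: [-1.4, 1.1, 12.2]
opening: 0.0483
grasp_force: 59.6
```

```bash
python3 - <<'E'
from h import *
T,s=tcp(); c=optics.read_camera("wrist"); print(s["tcp_pos"],s["wrist_force"],s["q"][5])
p=patch(c,T,s["tcp_pos"],.09,.04,320)
np.savez("w4.npz",T=T,img=c["img"])
p2=patch(c,T,s["tcp_pos"],.09,.026,400)
cv2.imwrite("pics/w4.png",p2[:,:,::-1])
E
```

```text
[0.49103718 0.05767735 0.06694718] [-1.38728159  1.13918901 12.15725505] 2.0882771210545825
```

View pics/w4.png

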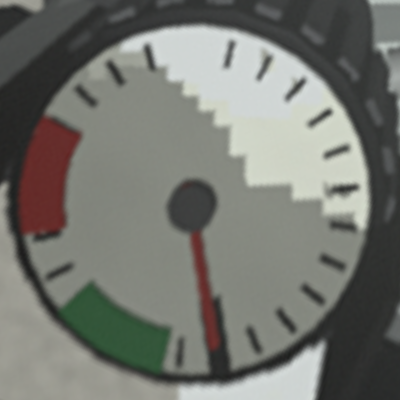

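The zero mark, at about (221,362), now lies under the needle tip at (213,345), within about a degree. I'll check that numerically and measure the plates and handle.

```bash
python3 - <<'E'
from h import *
d=np.load("w4.npz"); T=d["T"]; c=optics.read_camera("wrist"); c["img"]=d["img"]
p=patch(c,T,T[:3,3],.09,.026,400); red=col(p,(0,110,40),(8,255,255))|col(p,(170,110,40),(180,255,255))
_,_,face=blob((p.max(2)>95)|(cv2.inRange(hsv(p),(0,100,40),(180,255,255))>0))
e=cv2.fitEllipse(cv2.convexHull(max(cv2.findContours(face.astype(np.uint8),0,2)[0],key=cv2.contourArea))); print("face",e)
for cx,cy in((192,205),e[0]):
  yy,xx=np.mgrid[:400,:400]; a=np.degrees(np.arctan2(xx-cx,yy-cy)); r=np.hypot(xx-cx,yy-cy); near=abs(a-9)<16
  for r0,r1,m,n in((40,90,red,"needle"),(90,140,red,"needle out"),(110,145,p.max(2)<70,"mark in"),(148,170,p.max(2)<75,"mark out")):
    k=near&(r>r0)&(r<r1)&m; print(n,k.sum(),a[k].mean().round(2),a[k].min().round(1),a[k].max().round(1))
d=np.load("w2.npz"); T=d["T"]; im=d["img"]; c["img"]=im
m=col(im,(100,100,30),(130,255,255)); ce,st,mm=blob(m,(430,200,520,300)); print(st)
cv2.imwrite("pics/w5.png",np.hstack([cv2.resize(im[195:295,415:515],(400,400),interpolation=2),cv2.resize(im[260:380,520:640],(400,400),interpolation=2)])[:,:,::-1])
E
```

```text
face ((194.86769104003906, 198.45994567871094), (348.59814453125, 351.2346496582031), 56.87782669067383)
needle 352 7.71 2.6 11.8
needle out 491 8.76 6.0 11.4
mark in 232 13.82 -4.8 25.0
mark out 531 9.64 -6.1 25.0
needle 350 4.05 -2.6 7.8
needle out 473 6.8 3.8 9.6
mark in 210 11.63 9.6 23.1
mark out 527 9.0 -6.4 23.4
[469 243  17  39 172]
```

View pics/w5.png

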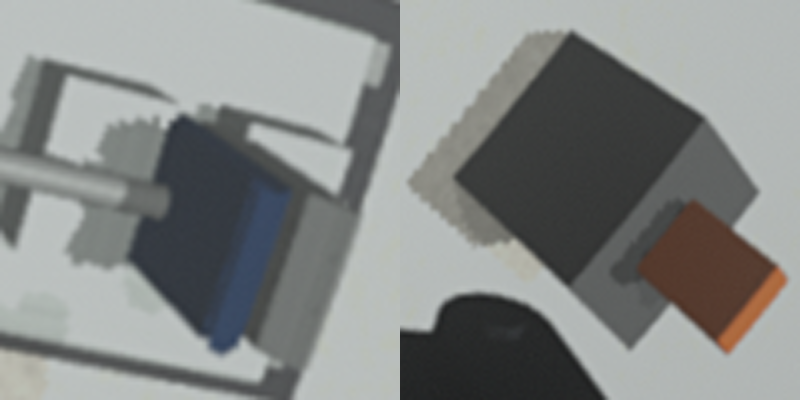

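The left crop shows the blue plate top from (258,182) to (235,352). The right crop shows the handle top strip from (783,273) to (722,346). I'll release, rise, and check the dial from straight above without parallax.

Call:
jog_arm([
  {"tx": 0,"ty": 0,"tz": 0,"twist": 0},
  {"tx": 0,"ty": 0,"tz": 0,"twist": 0},
  {"tx": 0,"ty": 0,"tz": 0,"twist": 0},
  {"tx": 0,"ty": 0,"tz": 0,"twist": 0},
  {"tx": 0,"ty": 0,"tz": 0,"twist": 0},
  {"tx": 0,"ty": 0,"tz": 0,"twist": 0},
  {"tx": 0,"ty": 0,"tz": -0.02,"twist": 0},
  {"tx": 0,"ty": 0,"tz": -0.02,"twist": 0},
  {"tx": 0,"ty": 0,"tz": -0.02,"twist": 0},
  {"tx": -0.02,"ty": 0,"tz": -0.02,"twist": 0},
  {"tx": -0.02,"ty": 0,"tz": -0.02,"twist": 0},
  {"tx": -0.02,"ty": 0,"tz": 0,"twist": 0},
  {"tx": 0,"ty": 0,"tz": 0,"twist": 0},
  {"tx": 0,"ty": 0,"tz": 0,"twist": 0},
], grip=1)

```text
clock: 7.92
tcp_pos: [0.4371, 0.0843, 0.1659]
eef_rot: [0.0, 0.973, -0.229, -0.0]
wrist_force: [0.2, -0.5, 0.9]
opening: 0.0856
grasp_force: 0.0
```

```bash
cat > dial.py <<'E'
from h import *
def dial(c,T,g):
    f=np.r_[g,.09]; k=.05/400
    for _ in range(4):
        p=patch(c,T,f,.09,.025,401); v=hsv(p)
        m=((p.max(2)>90)|((v[...,1]>90)&(v[...,2]>40))).astype(np.uint8); yy,xx=np.mgrid[:401,:401]; m[np.hypot(xx-200,yy-200)>192]=0
        _,_,m=blob(m); e=cv2.minAreaRect(cv2.convexHull(max(cv2.findContours(m.astype(np.uint8),0,2)[0],key=cv2.contourArea)))
        e=cv2.fitEllipse(cv2.convexHull(max(cv2.findContours(m.astype(np.uint8),0,2)[0],key=cv2.contourArea)))
        f=f+np.array([200-e[0][1],200-e[0][0],0])*k
    p=patch(c,T,f,.09,.025,401); v=hsv(p); a=np.degrees(np.arctan2(xx-200,yy-200)); r=np.hypot(xx-200,yy-200)
    red=((v[...,0]<9)|(v[...,0]>170))&(v[...,1]>90)
    k2=red&(r>30)&(r<125)&(abs(a-9)<40); P=np.c_[xx[k2],yy[k2]].astype(np.float32); vx,vy,x0,y0=cv2.fitLine(P,cv2.DIST_HUBER,0,.01,.01).ravel()
    print("centre",f.round(4),"r mm",np.array(e[1])*k*500,"needle line",np.degrees(np.arctan2(vx*np.sign(vy),abs(vy))).round(2),"needle mean",a[k2].mean().round(2))
    for r0,r1 in((100,120),(120,135),(135,150),(150,165)):
        q=(r>r0)&(r<r1)&(abs(a-9)<18)&((p.max(2)<75)|red); print(r0,q.sum(),np.percentile(a[q],[3,50,97]).round(1))
    g=col(p,(45,80,30),(85,255,255)); q=g&(r>100); print("green",np.percentile(a[q],[1,99]).round(1))
    return f,p
E
python3 - <<'E'
from dial import *
T,s=tcp(); c=optics.read_camera("wrist"); print(s["tcp_pos"],s["clock"])
np.savez("w6.npz",T=T,img=c["img"])
dial(c,T,(.491,.058))
d=np.load("w2.npz"); c["img"]=d["img"]; T=d["T"]
for n,q in(("handle",((633.4,339.5),(636.1,344.6),(618.1,365.6),(615.4,362))),("blue",((479.5,240.5),(488,243.7),(473.7,283),(467,281.2)))):
    print(n,[plane(c,v,.135 if n[0]=="h" else .107,T)[:2].round(4).tolist() for v in q])
print("foot edge",[plane(c,v,.012,T)[:2].round(4).tolist() for v in((277,134),(519,199),(489,294),(256,247))])
E
```

```text
[0.43711423 0.08430666 0.16585359] 7.925
centre [0.4916 0.0583 0.09  ] r mm [22.99157906 23.03488731] needle line 8.62 needle mean 8.59
100 218 [ 5.9  8.6 11.4]
120 186 [ 6.   8.6 11.2]
135 180 [ 6.3  8.9 11.4]
150 157 [ 6.6  8.5 10.6]
green [-50.  -12.4]
handle [[0.5107, -0.2915], [0.5069, -0.3026], [0.4782, -0.2933], [0.481, -0.284]]
blue [[0.5298, -0.0688], [0.5303, -0.0774], [0.4955, -0.0824], [0.4948, -0.0757]]
foot edge [[0.5408, 0.1175], [0.5806, -0.1457], [0.4685, -0.1665], [0.4255, 0.0981]]
```

The dial is zeroed: the needle and the mark both read 8.6°. The head yaw from the foot edges is also 8.6°. Next I'll look at the handle from above.

Call:
jog_arm([
  {"tx": 0,"ty": 0,"tz": -0.04,"twist": 0},
  {"tx": 0,"ty": 0,"tz": -0.04,"twist": 0},
  {"tx": 0.0192,"ty": 0.0325,"tz": 0,"twist": 0},
  {"tx": 0.0192,"ty": 0.0325,"tz": 0,"twist": 0},
  {"tx": 0.0192,"ty": 0.0325,"tz": 0,"twist": 0},
  {"tx": 0.0192,"ty": 0.0325,"tz": 0,"twist": 0},
  {"tx": 0.0192,"ty": 0.0325,"tz": 0,"twist": 0},
  {"tx": 0.0192,"ty": 0.0325,"tz": 0,"twist": 0},
  {"tx": 0.0192,"ty": 0.0325,"tz": 0,"twist": 0},
  {"tx": 0.0192,"ty": 0.0325,"tz": 0,"twist": 0},
  {"tx": 0.0192,"ty": 0.0325,"tz": 0,"twist": 0},
  {"tx": 0.0192,"ty": 0.0325,"tz": 0,"twist": 0},
  {"tx": 0,"ty": 0,"tz": 0,"twist": -7},
  {"tx": 0,"ty": 0,"tz": 0,"twist": -7},
  {"tx": 0,"ty": 0,"tz": 0,"twist": -7},
  {"tx": 0,"ty": 0,"tz": 0,"twist": -7},
  {"tx": 0,"ty": 0,"tz": 0,"twist": 0},
  {"tx": 0,"ty": 0,"tz": 0,"twist": 0},
])

```text
clock: 10.22
tcp_pos: [0.464, -0.2924, 0.246]
eef_rot: [-0.0, 1.0, 0.012, -0.0]
wrist_force: [0.0, 0.4, -0.3]
opening: 0.0849
grasp_force: 0.0
```

```bash
python3 - <<'E'
from h import *
T,s=tcp(); c=optics.read_camera("wrist"); print(s["tcp_pos"],s["clock"],s["eef_rot"],s["q"])
np.savez("w7.npz",T=T,img=c["img"])
p=patch(c,T,(.4945,-.293),.135,.06,481); v=hsv(p)
m=(v[...,0]>3)&(v[...,0]<20)&(v[...,1]>140)
ce,st,mm=blob(m); val=v[...,2][mm]; print("all",ce,st,np.percentile(val,[5,25,50,75,95]))
for thr in(90,110,130,150,170,190):
    if (mm&(v[...,2]>thr)).sum()<200: continue
    ce,st,m2=blob(mm&(v[...,2]>thr)); r=cv2.minAreaRect(np.argwhere(m2)[:,::-1].astype(np.float32)); k=.25
    print(thr,"xy",(.4945+(240-r[0][1])*k/1000).__round__(4),(-.293+(240-r[0][0])*k/1000).__round__(4),"size mm",np.array(r[1])*k,"ang",r[2],m2.sum()*k*k)
E
```

```text
[ 0.46395895 -0.29242217  0.24595767] 10.225 [-9.56768589e-05  9.99929677e-01  1.18574544e-02 -1.78056092e-04] [-6.17624332e-01  3.23208072e-01  1.81333656e+00 -6.51053692e-05
  1.00544854e+00  9.29491418e-01]
all [234.82672196 238.77984133] [ 200  174   72  130 5546] [150. 172. 172. 173. 174.]
90 xy 0.4949 -0.2917 size mm [11.46598816 31.3060112 ] ang 14.931416511535645 346.625
110 xy 0.4949 -0.2917 size mm [11.46598816 31.3060112 ] ang 14.931416511535645 346.625
130 xy 0.4949 -0.2918 size mm [11.28884506 31.20938873] ang 14.931416511535645 342.4375
150 xy 0.4946 -0.2919 size mm [10.97174072 30.8421917 ] ang 15.018359184265137 328.875
170 xy 0.4946 -0.2919 size mm [10.03804874 29.93312836] ang 15.109577178955078 285.4375
```

The handle top is at (0.4947, -0.2918), 31×11.5 mm, with yaw -15°, which agrees with the given sizes. I'll grasp it.

Call:
jog_arm([
  {"tx": 0.0154,"ty": 0,"tz": 0,"twist": 0},
  {"tx": 0.0154,"ty": 0,"tz": 0,"twist": 0},
  {"tx": 0,"ty": 0,"tz": 0,"twist": 8.1},
  {"tx": 0,"ty": 0,"tz": 0,"twist": 8.1},
  {"tx": 0,"ty": 0,"tz": 0.03,"twist": 0},
  {"tx": 0,"ty": 0,"tz": 0.03,"twist": 0},
  {"tx": 0,"ty": 0,"tz": 0.03,"twist": 0},
  {"tx": 0,"ty": 0,"tz": 0.03,"twist": 0},
  {"tx": 0,"ty": 0,"tz": 0.02,"twist": 0},
  {"tx": 0,"ty": 0,"tz": 0.0125,"twist": 0},
  {"tx": 0,"ty": 0,"tz": 0,"twist": 0},
  {"tx": 0,"ty": 0,"tz": 0,"twist": 0},
])

```text
clock: 11.78
tcp_pos: [0.4954, -0.2916, 0.0945]
eef_rot: [0.0, 0.992, -0.128, 0.0]
wrist_force: [0.5, -0.1, 0.2]
opening: 0.0854
grasp_force: 0.0
```

Call:
jog_arm([
  {"tx": 0,"ty": 0,"tz": 0,"twist": 0},
  {"tx": 0,"ty": 0,"tz": 0,"twist": 0},
  {"tx": 0,"ty": 0,"tz": 0,"twist": 0},
  {"tx": 0,"ty": 0,"tz": 0,"twist": 0},
  {"tx": 0,"ty": 0,"tz": 0,"twist": 0},
  {"tx": 0,"ty": 0,"tz": 0,"twist": 0},
  {"tx": 0,"ty": 0,"tz": 0,"twist": 0},
  {"tx": 0,"ty": 0,"tz": 0,"twist": 0},
  {"tx": 0,"ty": 0,"tz": 0,"twist": 0},
  {"tx": 0,"ty": 0,"tz": 0,"twist": 0},
  {"tx": 0,"ty": 0,"tz": 0,"twist": 0},
  {"tx": 0,"ty": 0,"tz": 0,"twist": 0},
], grip=0)

```text
clock: 13.28
tcp_pos: [0.4948, -0.2913, 0.0939]
eef_rot: [-0.0, 0.992, -0.128, 0.0]
wrist_force: [-0.5, 1.6, 4.9]
opening: 0.0113
grasp_force: 58.5
```

Call:
jog_arm([
  {"tx": 0,"ty": 0,"tz": -0.01,"twist": 0},
  {"tx": 0,"ty": 0,"tz": -0.02,"twist": 0},
  {"tx": 0,"ty": 0,"tz": -0.03,"twist": 0},
  {"tx": 0,"ty": 0,"tz": -0.03,"twist": 0},
  {"tx": 0,"ty": 0,"tz": -0.03,"twist": 0},
  {"tx": -0.0043,"ty": -0.0255,"tz": 0,"twist": 0},
  {"tx": -0.0043,"ty": -0.0255,"tz": 0,"twist": 0},
  {"tx": -0.0043,"ty": -0.0255,"tz": 0,"twist": 0},
  {"tx": -0.0043,"ty": -0.0255,"tz": 0,"twist": 0},
  {"tx": -0.0043,"ty": -0.0255,"tz": 0,"twist": 0},
  {"tx": -0.0043,"ty": -0.0255,"tz": 0,"twist": 0},
  {"tx": -0.0043,"ty": -0.0255,"tz": 0,"twist": 0},
  {"tx": -0.0043,"ty": -0.0255,"tz": 0,"twist": 0},
  {"tx": 0,"ty": 0,"tz": 0,"twist": -7.8},
  {"tx": 0,"ty": 0,"tz": 0,"twist": -7.8},
  {"tx": 0,"ty": 0,"tz": 0,"twist": -7.7},
  {"tx": 0,"ty": 0,"tz": 0,"twist": 0},
  {"tx": 0,"ty": 0,"tz": 0,"twist": 0},
])

```text
clock: 15.52
tcp_pos: [0.5131, -0.0853, 0.214]
eef_rot: [0.0, 0.997, 0.074, 0.0]
wrist_force: [1.6, 0.0, -1.0]
opening: 0.0111
grasp_force: 58.6
```

```bash
python3 - <<'E'
from h import *
T,s=tcp(); c=optics.read_camera("wrist"); np.savez("w8.npz",T=T,img=c["img"])
print(s["tcp_pos"],s["eef_rot"],s["wrist_force"],s["moment"],s["clock"])
a=optics.read_camera("scene");b=optics.read_camera("side")
cv2.imwrite("pics/w8.png",np.hstack([cv2.resize(c["img"],(480,360),interpolation=3)[:360],np.vstack([cv2.resize(a["img"][150:300,220:380],(320,300),interpolation=2)[:300],np.zeros((60,320,3),np.uint8)])])[:,:,::-1])
np.savez("w8b.npz",a=a["img"],b=b["img"])
O=((3,150,80),(20,255,255))
A=blob(col(a["img"],*O),(200,100,340,270));B=blob(col(b["img"],*O),(260,180,380,320)); print(A[0],A[1],B[0],B[1],tri(ray(a,A[0]),ray(b,B[0])))
E
```

```text
[ 0.5130931  -0.0853133   0.21400325] [2.97773419e-05 9.97280821e-01 7.36950375e-02 6.68029020e-05] [ 1.58956794  0.0322337  -1.00279708] [0.02697854 0.05528115 0.06715287] 15.525
[263.93073593 174.61904762] [258 157  11  37 231] [306.33333333 213.        ] [306 212   2   3   3] (array([ 0.50763643, -0.08002156,  0.23855471]), np.float64(0.022229425797067933))
```

Call:
jog_arm([
  {"tx": 0,"ty": 0,"tz": 0.01,"twist": 0},
  {"tx": 0,"ty": 0,"tz": 0.01,"twist": 0},
  {"tx": 0,"ty": 0,"tz": 0.01,"twist": 0},
  {"tx": 0,"ty": 0,"tz": 0.005,"twist": 0},
  {"tx": 0,"ty": 0,"tz": 0.005,"twist": 0},
  {"tx": 0,"ty": 0,"tz": 0.005,"twist": 0},
  {"tx": 0,"ty": 0,"tz": 0,"twist": 0},
  {"tx": 0,"ty": 0,"tz": 0,"twist": 0},
])

```text
clock: 16.68
tcp_pos: [0.5131, -0.0853, 0.1689]
eef_rot: [-0.0, 0.997, 0.075, -0.0]
wrist_force: [1.5, -0.0, 0.2]
opening: 0.0114
grasp_force: 58.7
```

```bash
cat > nd.py <<'E'
from h import *
def face(c,T,g):
    f=np.r_[g,.09]; yy,xx=np.mgrid[:401,:401]
    for _ in range(4):
        p=patch(c,T,f,.09,.025,401); v=hsv(p); m=((p.max(2)>90)|((v[...,1]>90)&(v[...,2]>40))); m&=np.hypot(xx-200,yy-200)<192
        _,_,m=blob(m); e=cv2.fitEllipse(cv2.convexHull(max(cv2.findContours(m.astype(np.uint8),0,2)[0],key=cv2.contourArea)))
        f=f+np.array([200-e[0][1],200-e[0][0],0])*.05/400
    p=patch(c,T,f,.09,.025,401); v=hsv(p); a=np.degrees(np.arctan2(xx-200,yy-200)); r=np.hypot(xx-200,yy-200)
    red=((v[...,0]<9)|(v[...,0]>170))&(v[...,1]>90); k=red&(r>30)&(r<110)&(a<40)&(a>-70)
    k=blob(k)[2]; P=np.c_[xx[k],yy[k]].astype(np.float32); vx,vy,_,_=cv2.fitLine(P,cv2.DIST_HUBER,0,.01,.01).ravel()
    g=col(p,(45,80,30),(85,255,255))&(r>100); q=np.percentile(a[g],[1,99]); nl=np.degrees(np.arctan2(vx*np.sign(vy),abs(vy)))
    print("dial",f.round(4),(np.array(e[1])/16).round(1),"needle line",nl.round(1),"mean",a[k].mean().round(1),k.sum(),"green",q.round(1),"needle rad",np.radians(8.6-nl).round(2))
    return p
if __name__=="__main__":
    T,s=tcp(); c=optics.read_camera("wrist"); np.savez("last.npz",T=T,img=c["img"])
    print(s["tcp_pos"],s["wrist_force"].round(1),s["moment"].round(2),s["clock"]); face(c,T,(.4916,.0583))
E
python3 nd.py
```

```text
[ 0.51309552 -0.08525878  0.16888933] [ 1.5 -0.   0.2] [-0.09 -0.02 -0.02] 16.675
dial [0.4905 0.0606 0.09  ] [23.5 23.9] needle line 10.4 mean 6.6 672 green [-48.9 -11.4] needle rad -0.03
```

Call:
jog_arm([
  {"tx": 0,"ty": 0,"tz": 0.005,"twist": 0},
  {"tx": 0,"ty": 0,"tz": 0.005,"twist": 0},
  {"tx": 0,"ty": 0,"tz": 0.005,"twist": 0},
  {"tx": 0,"ty": 0,"tz": 0,"twist": 0},
  {"tx": 0,"ty": 0,"tz": 0,"twist": 0},
])

```text
clock: 17.35
tcp_pos: [0.513, -0.0853, 0.1537]
eef_rot: [-0.0, 0.997, 0.075, -0.0]
wrist_force: [-0.2, 0.2, -0.4]
opening: 0.0113
grasp_force: 58.7
```

```bash
python3 nd.py
```

```text
[ 0.51302533 -0.0852515   0.15373706] [-0.2  0.2 -0.4] [-0.    0.04  0.02] 17.35
dial [0.4904 0.0612 0.09  ] [23.3 23.9] needle line 9.8 mean 5.1 704 green [-49.  -11.6] needle rad -0.02
```

Call:
jog_arm([
  {"tx": 0,"ty": 0,"tz": 0.005,"twist": 0},
  {"tx": 0,"ty": 0,"tz": 0.005,"twist": 0},
  {"tx": 0,"ty": 0,"tz": 0.004,"twist": 0},
  {"tx": 0,"ty": 0,"tz": 0,"twist": 0},
  {"tx": 0,"ty": 0,"tz": 0,"twist": 0},
])

```text
clock: 18.02
tcp_pos: [0.5131, -0.0852, 0.1395]
eef_rot: [-0.0, 0.997, 0.075, -0.0]
wrist_force: [2.2, 0.8, -6.1]
opening: 0.0112
grasp_force: 58.3
```

```bash
python3 nd.py
```

```text
[ 0.51311585 -0.08523815  0.13954114] [ 2.2  0.8 -6.1] [ 0.09 -0.56  0.05] 18.025
dial [0.4904 0.061  0.09  ] [23.3 24. ] needle line -10.0 mean -13.5 638 green [-49.  -11.4] needle rad 0.33
```

Call:
jog_arm([
  {"tx": 0,"ty": 0,"tz": 0.003,"twist": 0},
  {"tx": 0,"ty": 0,"tz": 0.003,"twist": 0},
  {"tx": 0,"ty": 0,"tz": 0.002,"twist": 0},
  {"tx": 0,"ty": 0,"tz": 0.002,"twist": 0},
  {"tx": 0,"ty": 0,"tz": 0,"twist": 0},
  {"tx": 0,"ty": 0,"tz": 0,"twist": 0},
  {"tx": 0,"ty": 0,"tz": 0,"twist": 0},
])

```text
clock: 18.95
tcp_pos: [0.5133, -0.0853, 0.13]
eef_rot: [0.0, 0.997, 0.075, 0.0]
wrist_force: [0.5, 0.8, 4.5]
opening: 0.0115
grasp_force: 59.7
```

```bash
python3 nd.py; python3 - <<'E'
from h import *
d=np.load("last.npz"); c=optics.read_camera("wrist"); c["img"]=d["img"]; p=patch(c,d["T"],(.4905,.061),.09,.025,360)
a=optics.read_camera("scene")["img"]; b=optics.read_camera("side")["img"]
o=np.hstack([np.vstack([p,cv2.resize(b[190:350,240:400],(360,240),interpolation=2)[:240]]),np.vstack([cv2.resize(d["img"],(440,330)),cv2.resize(a[180:300,200:396],(440,270),interpolation=2)])])
cv2.imwrite("pics/fin.png",o[:,:,::-1])
E
```

```text
[ 0.51327974 -0.08533354  0.1299604 ] [0.5 0.8 4.5] [ 0.18 -0.21  0.03] 18.95
dial [0.4903 0.0605 0.09  ] [23.5 24. ] needle line -27.6 mean -28.9 656 green [-49.4 -11. ] needle rad 0.63
```

View pics/fin.png

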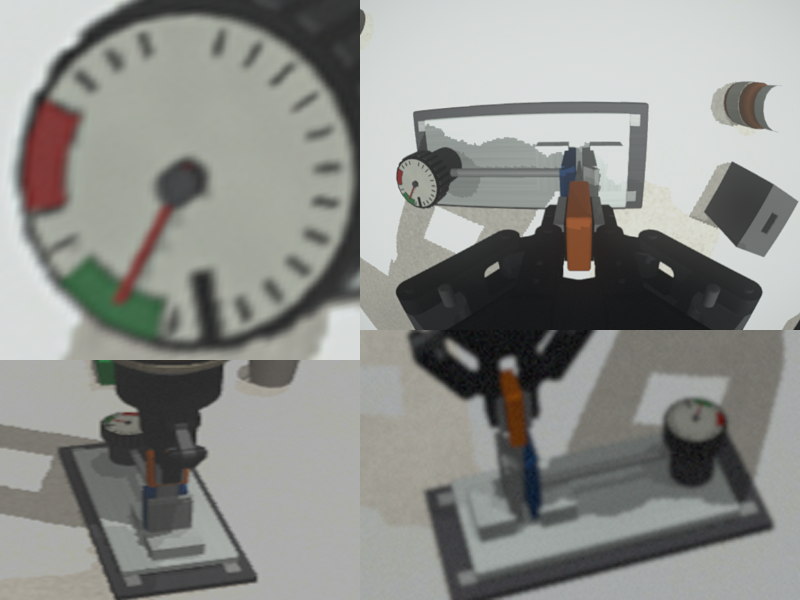

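The last picture shows the needle in the middle of the green band, at about 0.65 rad. The blade is upright between the plates and the drag is about 5 N. I'll let it settle, then hand in.

Call:
jog_arm([
  {"tx": 0,"ty": 0,"tz": 0,"twist": 0},
  {"tx": 0,"ty": 0,"tz": 0,"twist": 0},
  {"tx": 0,"ty": 0,"tz": 0,"twist": 0},
  {"tx": 0,"ty": 0,"tz": 0,"twist": 0},
  {"tx": 0,"ty": 0,"tz": 0,"twist": 0},
  {"tx": 0,"ty": 0,"tz": 0,"twist": 0},
])

```text
clock: 19.9
tcp_pos: [0.5133, -0.0854, 0.1299]
eef_rot: [0.0, 0.997, 0.075, 0.0]
wrist_force: [2.4, 0.2, 5.3]
opening: 0.0118
grasp_force: 59.7
```

```bash
python3 nd.py; python3 -c "
from bench import ticket; print(ticket.close_job())"
```

```text
[ 0.51329874 -0.08535157  0.12994545] [2.4 0.2 5.3] [ 0.1  -0.25  0.03] 19.9
dial [0.4903 0.0606 0.09  ] [23.5 24. ] needle line -27.3 mean -28.8 645 green [-49.3 -10.9] needle rad 0.63
the job is handed in; nothing more can be done
None
```

I zeroed the bezel (needle and zero mark agreed within about 0.5°) and handed the job in at about 20 s, with the blade held upright and still between the plates, the needle at about 0.63 rad in the green band and about 5 N of drag; the rack, jar and cup were not touched.

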